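# Snap the cap back onto the oil-spray can

## Task

One of the two cooking-oil spray cans on the bench has lost its cap. Pick up the loose white cap, set it squarely over the bare spray button and push it straight down until it snaps over the can's collar, then keep pressing firmly so that it sits fully home on the shoulder. Finish while still holding the cap and pressing it down, with the can standing upright where it was and nothing else on the bench disturbed.

Things in the scene. Friction and masses are not known exactly. Their poses are not given: they have to be found in the camera images.
- cap: loose white plastic cap, a straight cup 48 mm across, 44 mm tall, mouth down on the bench; origin at the centre of its open rim, z up. Wall 2.2 mm, 34 g. Springy lugs inside its rim: from touch 7 mm above home the push rises to 7 to 10 N about 4 mm above home, drops at the click (below zero: the snap draws can and cap together), then the rim lands on the can's shoulder. Press on with 10 N.
- can: the open spray can, loose, upright: aluminium with a paper band, 60 mm across, 0.3 to 0.57 kg; origin at the centre of its underside, z up. Flat shoulder 152 mm up; above it a collar 40 mm across at its rolled bead (7 mm above the shoulder), tapering to 24 mm (19 mm above), then a white spray button 16 mm across, its top 34.5 mm above the shoulder.
- can_shoulder (a point): on the open can's axis at its flat shoulder, 152 mm above its underside: the cap's origin comes here when fully home (cap top then 196 mm above the bench). The shoulder is 52 to 60 mm across: hold the cap with the fingertips 5 mm or more above its rim.
- spare_can: the second spray can, the same but with its cap already on, 196 mm tall, loose; origin at the centre of its underside. Leave it alone.
- cutter: steel ring cutter, 64 mm in diameter, 40 mm tall, open at both ends; origin at the centre of its underside. Bystander.
- shaker: steel shaker with a domed top, 45 mm in diameter, 81 mm tall; origin at the centre of its underside. Bystander.
- bowl: small steel bowl, 110 mm across, 45 mm tall; origin at the centre of its underside. Bystander.
- brush: pastry brush 210 mm long, lying along its x; bystander.
- spoon: wooden spoon 260 mm long, lying along its x; bystander.
- sauce_bottle: clear squeeze bottle with a pointed nozzle, 56 mm in diameter, 172 mm tall; origin at the centre of its underside. Bystander.
Not all that is in view belongs to the job. What is shaped like the can but purple is not meant. Leave any green look-alike of the cap alone.

How it is judged (in metres and radians):
On the way, in this order (a step that is already met when the one before it is completed fails the run):
1. the cap is gripped and lifted clear of the bench (height (world z) of cap above 0.05 m and contact force between the fingers and cap above 1 N), for 0.1 s.
2. the cap has snapped over the collar and its rim is home on the shoulder (z of cap in the frame of can_shoulder below 0.0016 m and horizontal distance between cap and can_shoulder below 0.0025 m and angle between the z axis of cap and the z axis of can, either way round below 0.06 rad), for 0.1 s.
At the end, for the whole second after the job is handed in: The cap is home on the open can's shoulder (1.6 mm in height, 2.5 mm off axis, 0.06 rad), the gripper still on it and pressing it on the can with over 6 N; the can stands still and upright (0.08 rad) on the bench within 30 mm of its start; all through the last second (all of step 2 and contact force between cap and can above 6 N and contact force between the fingers and cap above 1 N and angle between can's own z axis and vertical below 0.08 rad and height (world z) of can below 0.004 m and distance of can from where it was at the start of the episode below 0.03 m and linear speed of can below 0.03 m/s); the arm keeps its last pose, push and grip.
It fails at once if the can is knocked over (angle between can's own z axis and vertical above 0.35 rad).
It fails at once if the other can is knocked or moved by more than 20 mm (distance of spare_can from where it was at the start of the episode above 0.02 m or angle between spare_can's own z axis and vertical above 0.35 rad).
It fails at once if a bystander is moved by more than 25 mm (distance of any of cutter, shaker, bowl, brush, spoon, sauce_bottle from where it was at the start of the episode above 0.025 m).
It also fails if it takes over 53 s, if anything falls off the work surface, if the arm or the gripper's body presses on something with over 40 N, if the wrist force passes 120 N, or if a joint passes its speed limit or range.

## Robot

A 6-joint arm with a two-finger parallel gripper is mounted at the origin on the work surface. World frame = base frame: x ahead of the robot, y to its left, z up, the work surface at z = 0. Lengths are in m, angles in degrees, forces in N, time in s.
With the tool pointing down it reaches from about 0.3 to 0.75 m from the base axis. Payload 8.5 kg.
Tool frame: the origin (TCP) lies at the very end of the fingers, on their centre line; the grasp point (between the pads) lies 19 mm behind it (env.grasp_offset is the distance from the TCP to the grasp point, in m); y points along the fingers, z is the direction in which the jaws open and shut, and the axes are right-handed (so a half turn about y gives the same grasp; the last joint's range is limited). The gripper opens to 85 mm and grips with 20 to 120 N. Pads are 22 mm wide; open, the fingers measure 114 mm over their backs; the gripper's body (76 mm by 85 mm) begins 54 mm behind the grasp point. The pads swing forward as they close: fully open they stand 13 mm farther back than shut.
Start: joints at [63.638, 21.807, 74.336, -0, 83.858, -12.336], TCP at [0.133, 0.534, 0.231] pointing down, gripper open.
Joint ranges: [-178.18, 178.18], [-50.72, 133.34], [12.68, 142.11], [-81.47, 261.47], [9.98, 163.14], [-165.26, 165.26]. Speed limits (degrees/s): [136.94, 136.94, 180, 180, 180, 180].

## Interface

Orientations are given as a 3x3 rotation matrix whose columns are the frame's x, y, z axes.
In Python, from rig import env gives the robot as it stands. The module is installed in compiled form; this text tells all that it offers.
- The arm moves only by the shell command python3 -m pendant 'ROWS' [FORCE]. ROWS is JSON, a list of rows, each a list of 3 entries, a list of its own where there are three numbers: the shift along the world's x, y, z as a fraction of full scale, then the turn about the world's z as a fraction of full scale, then the opening, from 0 (shut) to 1 (fully open). A call has 1 to 12 rows; each row shifts and turns the commanded pose from where the row before left it; what a row does not reach is not made up. Full scale, the value 1, is 30 mm for a shift and 5 degrees for a turn. A row lasts 1/12 s, in which the tool goes at most 41.7 mm and 7.16 degrees, less where a joint would pass 70% of its speed; a pose out of reach is approached as far as the arm can. A call with a number of a shift or a turn outside -1 to 1 is refused whole. A call with a gripper value outside its range is refused whole. The fingers move at their own pace and stop on an object; FORCE is the grip in N (left out, the last holds). Time passes only in rows, so rows that do not move let the fingers close. It gives the time, the measured TCP pose, the force and the opening at its end, in the units of the state.
- env.observe(): the state, without advancing time (a new reading comes with each control period).
- env.get_image(name): name is "side" or "top" or "wrist"; returns (picture, depth): 384x512x3 uint8, red, green, blue; 384x512 float32, m along the optical axis (not along the pixel's ray), 0 where there is no reading.
- env.camera_model(name): a dict with "camera_matrix" (3x3 intrinsics, pixels), "R" (3x3) and "t" (3): a world point X has camera coordinates R X + t; the wrist camera has in their place "tool_from_camera" (4x4, takes a point from camera to tool coordinates, whose origin is the TCP and whose axes are the tool frame's). Camera axes: x right, y down, z forward; pixel columns grow to the right and rows downward; lengths in m; the calibration is good to about 2 mm. A picture is of the moment at which its call begins: read the wrist's pose just before it. camera_model takes no time and is no camera call.
- env.close_job(): hands the job in, once; it reports no verdict.
The state is a dict: "time_s": time; "q": joint angles; "qvel": joint speeds; "joint_efforts": joint torques, N m; "position": TCP position; "tool_rot": TCP orientation; "ft_force": force on the tool from outside, world axes, zero at the start; "wrist_torque": the same for the moment, N m; "grip_width": finger opening in m.
Only numpy, scipy, OpenCV 4.12 (cv2) and the standard library are available. Lean on these libraries where they do the work, as an engineer would, in place of code of your own. Each camera call takes 0.05 s, during which the arm holds its last target.

## Working session

There is one attempt and no reset: what is moved stays moved. The work goes in short steps, Python scripts to look and compute and a shell command to move; the robot and the scene stay as the last step left them, time stands still between calls to the robot, and variables do not carry over. Pictures are saved under pics/ and viewed, and the job is handed in when it is done.

```bash
mkdir -p pics; python3 - <<'E'
from rig import env
import cv2
s=env.observe();print(s['time_s'],s['position'],s['tool_rot'],s['grip_width'],env.grasp_offset)
for n in("side","top"):
    p,d=env.get_image(n);cv2.imwrite(f'pics/{n}0.png',p[:,:,::-1]);import numpy as np;np.save(f'pics/{n}0.npy',d)
    m=env.camera_model(n);print(n,m)
print(env.camera_model("wrist"))
E
```

```text
0.0 [0.13315615 0.53333436 0.2306934 ] [[ 9.70204728e-01 -6.64184134e-04  2.42285668e-01]
 [-2.42286374e-01 -1.36096808e-03  9.70203824e-01]
 [-3.14650926e-04 -9.99998853e-01 -1.48134043e-03]] 0.08573320850707362 0.0187
side {'camera_matrix': array([[384.10563489,   0.        , 257.86288246],
       [  0.        , 384.10563489, 185.70611161],
       [  0.        ,   0.        ,   1.        ]]), 'R': array([[ 0.89876528, -0.43814465,  0.01581887],
       [-0.31974594, -0.67972669, -0.66010163],
       [ 0.2999725 ,  0.58821841, -0.75100972]]), 't': array([-0.48694034,  0.24924136,  1.23360247])}
top {'camera_matrix': array([[444.67403261,   0.        , 249.99480159],
       [  0.        , 444.67403261, 195.868677  ],
       [  0.        ,   0.        ,   1.        ]]), 'R': array([[-0.01745399, -0.99965577, -0.01958823],
       [-0.99675776,  0.01893574, -0.0782011 ],
       [ 0.0785451 ,  0.01815979, -0.99674515]]), 't': array([0.01579294, 0.5359993 , 1.19991953])}
{'camera_matrix': array([[342.75168311,   0.        , 250.31169606],
       [  0.        , 342.75168311, 188.29141453],
       [  0.        ,   0.        ,   1.        ]]), 'tool_from_camera': array([[-1.88405702e-04,  9.45956709e-01,  3.24292876e-01,
        -8.32984529e-02],
       [-7.52724993e-04, -3.24292924e-01,  9.45956412e-01,
        -1.43664512e-01],
       [ 9.99999699e-01, -6.58797711e-05,  7.73143893e-04,
        -1.06660307e-03],
       [ 0.00000000e+00,  0.00000000e+00,  0.00000000e+00,
         1.00000000e+00]])}
```

View pics/side0.png

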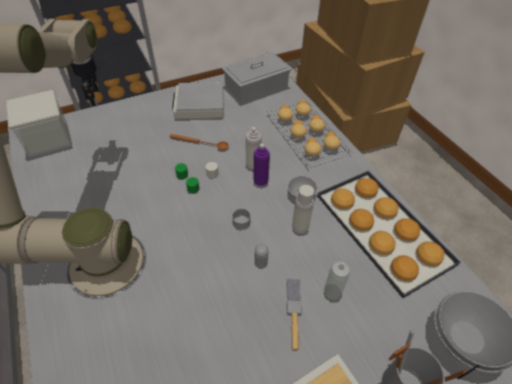

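View pics/top0.png

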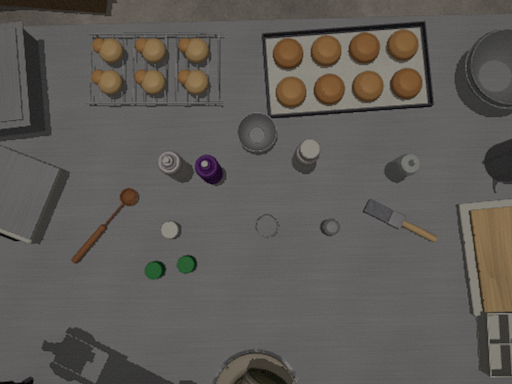

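The side view shows the white cap near (212,170) with green caps at (181,171) and (193,185). Tall candidates are at (254,148), the purple one at (261,165), (303,210) and (337,280). I'll enlarge them to tell them apart.

```bash
python3 - <<'E'
import cv2
a=cv2.imread('pics/side0.png');b=cv2.imread('pics/top0.png')
cv2.imwrite('pics/c1.png',cv2.resize(a[115:315,165:365],None,fx=3,fy=3,interpolation=2))
cv2.imwrite('pics/c2.png',cv2.resize(b[140:290,130:230],None,fx=5.2,fy=4,interpolation=2) if 0 else cv2.resize(b[140:290,130:230],None,fx=4,fy=4,interpolation=2))
E
```

```text
(no output)
```

View pics/c1.png

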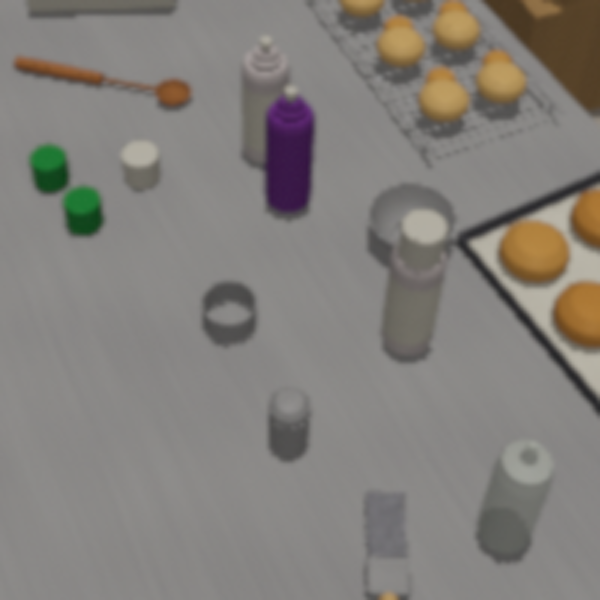

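View pics/c2.png

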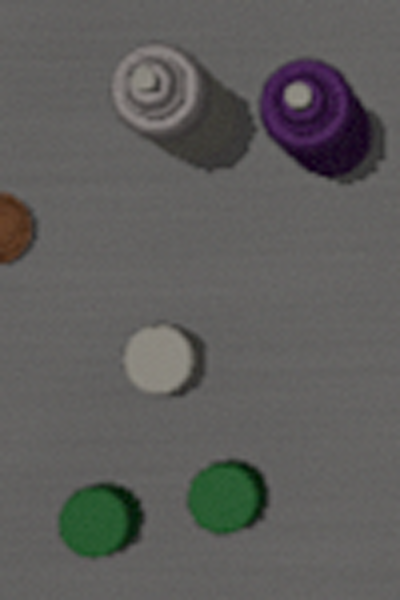

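The tall ones: (170,160) is a white/aluminium can with a bare button, which makes it the open can. The bare-button can at (207,165) is purple, so it's the decoy. (308,150) has its white cap on, so it's the spare, and (405,165) is the clear bottle. The cap is the white one at (170,230); the green ones are decoys. Next I'll localise them.

```bash
cat > h.py <<'E'
import numpy as np
from rig import env
def ray(name,uv,z):
    m=env.camera_model(name);R,t,K=m['R'],np.array(m['t']),m['camera_matrix']
    c=-R.T@t; d=R.T@np.linalg.inv(K)@np.array([uv[0],uv[1],1.])
    return c+d*(z-c[2])/d[2]
E
python3 - <<'E'
from h import *
for n,uv,z in [("cap",(130+159/4,140+357/4),.044),("btn",(130+146/4,140+81/4),.1865),("shoulder",(130+157/4,140+88/4),.152),
 ("purpbtn",(130+298/4,140+95/4),.1865),("purpsh",(130+304/4,140+104/4),.152),("spare",(309,149),.196),("green1",(186,264.5),.044),("green2",(154,270),.044),("spoon",(130,198),.0)]:
    print(n,ray("top",uv,z).round(4))
for n,uv,z in [("cap",(165+141/3,115+154/3),.044),("btn",(165+266/3,115+44/3),.1865),("purp",(165+291/3,115+93/3),.1865)]:
    print(n,ray("side",uv,z).round(4))
E
```

```text
cap [0.4485 0.2229 0.044 ]
btn [0.6126 0.2016 0.1865]
shoulder [0.6137 0.202  0.152 ]
purpbtn [0.6023 0.1105 0.1865]
purpsh [0.6019 0.111  0.152 ]
spare [ 0.6309 -0.1386  0.196 ]
green1 [0.3539 0.1797 0.044 ]
green2 [0.3407 0.2655 0.044 ]
spoon [0.5383 0.3434 0.    ]
cap [0.4533 0.2195 0.044 ]
btn [0.6164 0.1946 0.1865]
purp [0.6053 0.1041 0.1865]
```

```bash
python3 -m pendant '[[[0.97,-0.86,0],0,1],[[0.97,-0.86,0],0,1],[[0.97,-0.86,0],0,1],[[0.97,-0.86,0],0,1],[[0.97,-0.86,0],0,1],[[0.97,-0.86,0],0,1],[[0.97,-0.86,0],0,1],[[0.97,-0.86,0],0,1],[[0.97,-0.86,0],0,1],[[0.97,-0.86,0],0,1],[[0.97,-0.86,0],0,1],[[0,0,0],0,1]]' 60; python3 - <<'E'
from h import *; import cv2
s=env.observe();print(s['position'],s['tool_rot'],s['time_s'],s['ft_force'])
p,d=env.get_image('wrist');cv2.imwrite('pics/w1.png',p[:,:,::-1]);np.savez('pics/w1.npz',pos=s['position'],rot=s['tool_rot'],d=d)
cv2.imwrite('pics/w1b.png',cv2.resize(p[:,:,::-1],None,fx=1.5,fy=1.5))
E
```

```text
time_s: 1.1
position: [0.4576, 0.2457, 0.2306]
tool_rot: [[0.969, 0.001, 0.248], [-0.248, -0.001, 0.969], [0.001, -1.0, -0.001]]
ft_force: [-0.6, -1.0, -0.4]
grip_width: 0.0852
[0.45756335 0.24570346 0.23058138] [[ 9.68831272e-01  5.48316455e-04  2.47720943e-01]
 [-2.47719965e-01 -1.43240499e-03  9.68830618e-01]
 [ 8.86062486e-04 -9.99998824e-01 -1.25192982e-03]] 1.1 [-0.56756945 -0.9728146  -0.42750778]
```

View pics/w1b.png

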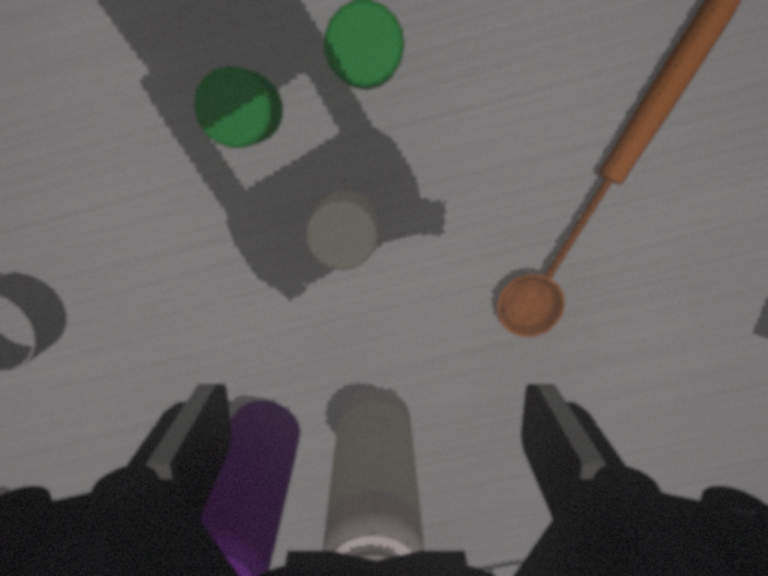

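The wrist view shows the cap, in shadow, at about (342,230) in the enlarged picture, and the can at the bottom around (372,480), hidden above the shoulder. I'll use depth to measure the cap top.

```bash
cat >> h.py <<'E'
def cloud_w(d,pos,rot):
    m=env.camera_model('wrist');K=m['camera_matrix'];T=m['tool_from_camera']
    v,u=np.mgrid[0:384,0:512]
    P=np.stack([(u-K[0,2])/K[0,0]*d,(v-K[1,2])/K[1,1]*d,d],-1)
    P=P@T[:3,:3].T+T[:3,3]
    return P@np.array(rot).T+np.array(pos)
def cloud(d,name):
    m=env.camera_model(name);K=m['camera_matrix'];R=m['R'];t=m['t']
    v,u=np.mgrid[0:384,0:512]
    P=np.stack([(u-K[0,2])/K[0,0]*d,(v-K[1,2])/K[1,1]*d,d],-1)
    return (P-t)@R
def circ(x,y):
    import cv2
    return cv2.minEnclosingCircle(np.stack([x,y],1).astype(np.float32))
E
python3 - <<'E'
from h import *
def rep(P,d,c,zl,zh,r=.045,tag=''):
    m=(d>0)&(np.hypot(P[...,0]-c[0],P[...,1]-c[1])<r)&(P[...,2]>zl)&(P[...,2]<zh)
    q=P[m]
    if len(q)<5: print(tag,len(q));return
    print(tag,len(q),'mean',q.mean(0).round(4),'mid',((np.percentile(q,1,0)+np.percentile(q,99,0))/2).round(4),'ext',np.ptp(q,0).round(4),circ(q[:,0],q[:,1]))
z=np.load('pics/w1.npz');P=cloud_w(z['d'],z['pos'],z['rot']);d=z['d']
rep(P,d,(.45,.222),.036,.052,tag='cap w'); 
for n in('top','side'):
    d=np.load(f'pics/{n}0.npy');P=cloud(d,n)
    rep(P,d,(.45,.222),.036,.052,tag='cap '+n)
    rep(P,d,(.613,.20),.178,.2,tag='btn '+n)
    rep(P,d,(.613,.20),.14,.158,tag='sh '+n)
    rep(P,d,(.613,.20),.146,.195,tag='up '+n)
    m=(d>0)&(abs(P[...,0]-.5)<.03)&(abs(P[...,1]-.2)<.03);print('table z',np.median(P[m][:,2]))
E
```

```text
cap w 1777 mean [0.4482 0.2241 0.0448] mid [0.4488 0.2238 0.0425] ext [0.0471 0.0467 0.0117] ((0.4493781328201294, 0.22349025309085846), 0.023799680173397064)
cap top 246 mean [0.4491 0.2251 0.0445] mid [0.4492 0.2251 0.0443] ext [0.0433 0.048  0.0134] ((0.44895297288894653, 0.22593167424201965), 0.024119988083839417)
btn top 40 mean [0.6153 0.2046 0.1865] mid [0.616  0.2033 0.1859] ext [0.0155 0.0204 0.0134] ((0.6154630780220032, 0.20244863629341125), 0.010421322658658028)
sh top 247 mean [0.6122 0.2008 0.1508] mid [0.6146 0.2051 0.1494] ext [0.0553 0.0573 0.0179] ((0.6155092716217041, 0.20484218001365662), 0.029637865722179413)
up top 409 mean [0.6137 0.2026 0.1606] mid [0.6153 0.2049 0.1679] ext [0.0549 0.0557 0.0468] ((0.6160680651664734, 0.20469968020915985), 0.029253534972667694)
table z 0.0008430258321466965
cap side 103 mean [0.4493 0.2202 0.0447] mid [0.4505 0.2215 0.0433] ext [0.0471 0.0445 0.0153] ((0.44989925622940063, 0.2216002643108368), 0.02379784919321537)
btn side 18 mean [0.6168 0.2009 0.1857] mid [0.6175 0.2008 0.1849] ext [0.0175 0.016  0.0118] ((0.6175450682640076, 0.2015620917081833), 0.008979098871350288)
sh side 97 mean [0.611  0.1896 0.1501] mid [0.6154 0.1976 0.149 ] ext [0.0571 0.0501 0.0164] ((0.6145465970039368, 0.19817641377449036), 0.029160026460886)
up side 156 mean [0.6132 0.1942 0.1622] mid [0.6157 0.1972 0.168 ] ext [0.0548 0.0501 0.0448] ((0.6160973906517029, 0.20050810277462006), 0.02790030650794506)
table z 0.0022617332770689573
```

```bash
python3 -m pendant '[[[0.6,-0.3,0.4],0,1],[[0.6,-0.3,0.4],0,1],[[0.6,-0.3,0.4],0,1],[[0.6,-0.3,0.4],0,1],[[0,0,0],0,1],[[0,0,0],0,1],[[0,0,0],0,1]]' 60; python3 - <<'E'
from h import *; import cv2
s=env.observe();print(s['position'],s['time_s'],s['ft_force'])
p,d=env.get_image('wrist');np.savez('pics/w2.npz',pos=s['position'],rot=s['tool_rot'],d=d,p=p)
cv2.imwrite('pics/w2b.png',cv2.resize(p[:,:,::-1],None,fx=1.5,fy=1.5))
P=cloud_w(d,s['position'],s['tool_rot'])
for zl,zh,t in((.182,.2,'btn'),(.148,.156,'sh'),(.148,.2,'all'),(.157,.163,'bead')):
    m=(d>0)&(np.hypot(P[...,0]-.615,P[...,1]-.203)<.04)&(P[...,2]>zl)&(P[...,2]<zh);q=P[m]
    print(t,len(q),q.mean(0).round(4),((np.percentile(q,1,0)+np.percentile(q,99,0))/2).round(4),np.ptp(q,0).round(4),circ(q[:,0],q[:,1]))
E
```

```text
time_s: 1.73
position: [0.5242, 0.2146, 0.2786]
tool_rot: [[0.97, -0.002, 0.241], [-0.241, -0.0, 0.97], [-0.002, -1.0, -0.0]]
ft_force: [-0.4, -0.3, -0.5]
grip_width: 0.0853
[0.52420684 0.21456011 0.27862245] 1.7333 [-0.39212777 -0.29645262 -0.54029044]
btn 298 [0.6145 0.2032 0.1869] [0.6156 0.2031 0.1856] [0.0159 0.0156 0.0072] ((0.6156200170516968, 0.20288854837417603), 0.008200732991099358)
sh 1225 [0.6052 0.2049 0.1524] [0.6133 0.203  0.1514] [0.0543 0.0561 0.0071] ((0.6154667139053345, 0.202745258808136), 0.028401805087924004)
all 2702 [0.6078 0.2043 0.1627] [0.6124 0.2032 0.1684] [0.0543 0.0561 0.0412] ((0.6154667139053345, 0.202745258808136), 0.028401805087924004)
bead 356 [0.6073 0.2036 0.1618] [0.6142 0.2028 0.1608] [0.0374 0.0395 0.0049] ((0.6160209774971008, 0.2027117908000946), 0.02021985873579979)
```

View pics/w2b.png

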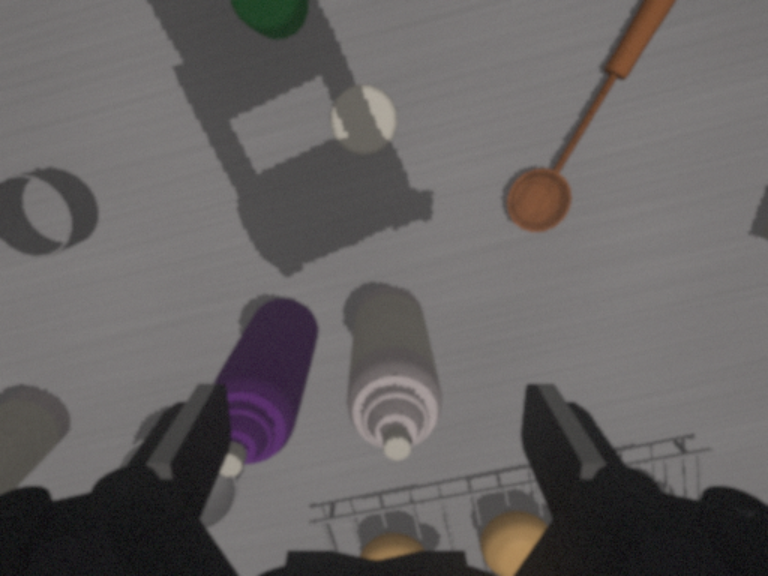

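The wrist view shows the open can's button at (397,447) and its shoulder ring at (394,410), with the white cap at (364,119). Depth puts the can axis at (0.6155, 0.2028) and the cap at (0.449, 0.2236). Next I'll move to the cap.

```bash
python3 -m pendant '[[[-0.42,0.05,-0.8],0,1],[[-0.42,0.05,-0.85],0,1],[[-0.42,0.05,-0.85],0,1],[[-0.42,0.05,-0.85],0,1],[[-0.42,0.05,-0.85],0,1],[[-0.42,0.05,-0.85],0,1],[[0,0,-0.85],0,1],[[0,0,-0.5],0,1],[[0,0,0],0,1],[[0,0,0],0,1],[[0,0,0],0,1]]' 60; python3 - <<'E'
from h import *; import cv2
s=env.observe();print(s['position'],s['time_s'],s['ft_force'])
p,d=env.get_image('wrist');np.savez('pics/w3.npz',pos=s['position'],rot=s['tool_rot'],d=d,p=p)
cv2.imwrite('pics/w3b.png',cv2.resize(p[:,:,::-1],None,fx=1.5,fy=1.5))
P=cloud_w(d,s['position'],s['tool_rot'])
m=(d>0)&(np.hypot(P[...,0]-.449,P[...,1]-.223)<.035)&(P[...,2]>.036)&(P[...,2]<.052);q=P[m]
print(len(q),q.mean(0).round(4),circ(q[:,0],q[:,1]))
E
```

```text
time_s: 2.7
position: [0.45, 0.2232, 0.0883]
tool_rot: [[0.97, 0.001, 0.242], [-0.242, 0.0, 0.97], [0.001, -1.0, 0.001]]
ft_force: [-0.5, 0.8, 0.5]
grip_width: 0.0854
[0.44995529 0.22319584 0.08830649] 2.7 [-0.46223595  0.77040629  0.48425018]
4671 [0.4468 0.2239 0.0447] ((0.4491029977798462, 0.22317777574062347), 0.024148738011717796)
```

View pics/w3b.png

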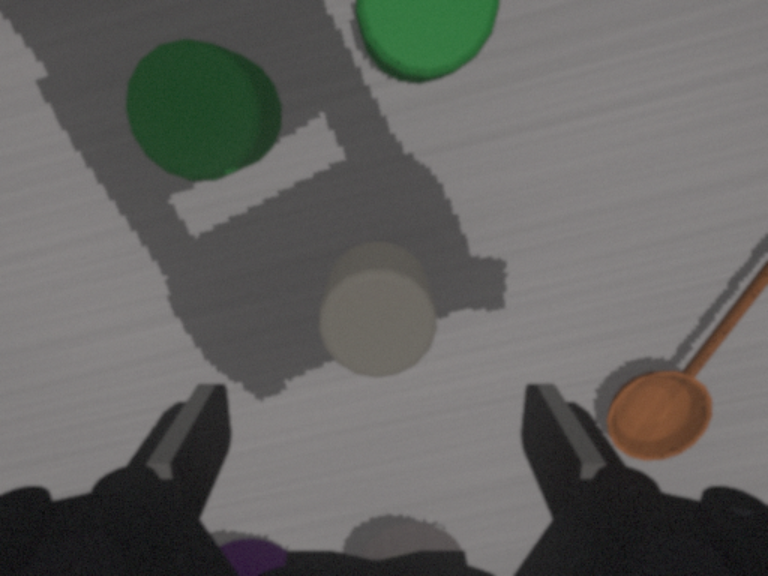

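The cap at (378,322) sits midway between the fingers. Now descending and gripping.

```bash
python3 -m pendant '[[[-0.03,0,-0.8],0,1],[[0,0,-0.8],0,1],[[0,0,-0.7],0,1],[[0,0,-0.3],0,1],[[0,0,0],0,1],[[0,0,0],0,1],[[0,0,0],0,1]]' 60; python3 -m pendant '[[[0,0,0],0,0.45],[[0,0,0],0,0.3],[[0,0,0],0,0.3],[[0,0,0],0,0.3],[[0,0,0],0,0.3],[[0,0,0],0,0.3],[[0,0,0],0,0.3],[[0,0,0],0,0.3],[[0,0,0],0,0.3]]' 60
```

```text
time_s: 3.33
position: [0.4497, 0.223, 0.0107]
tool_rot: [[0.97, 0.002, 0.242], [-0.242, 0.001, 0.97], [0.002, -1.0, 0.001]]
ft_force: [0.5, 0.2, -0.3]
grip_width: 0.0853
time_s: 4.08
position: [0.4492, 0.2228, 0.0104]
tool_rot: [[0.97, 0.001, 0.242], [-0.242, 0.0, 0.97], [0.001, -1.0, 0.001]]
ft_force: [-2.3, -1.5, 9.8]
grip_width: 0.0468
```

```bash
python3 -m pendant '[[[0,0,0.3],0,0.2],[[0,0,0.8],0,0.2],[[0,0,0.9],0,0.2],[[0,0,0.9],0,0.2],[[0,0,0.9],0,0.2],[[0,0,0.9],0,0.2],[[0,0,0.9],0,0.2],[[0,0,0.9],0,0.2],[[0,0,0.9],0,0.2],[[0,0,0.3],0,0.2],[[0,0,0],0,0.2],[[0,0,0],0,0.2]]'; python3 - <<'E'
from h import *; import cv2
s=env.observe();print(s['position'],s['time_s'],s['ft_force'])
p,d=env.get_image('wrist');np.savez('pics/w4.npz',pos=s['position'],rot=s['tool_rot'],d=d,p=p)
cv2.imwrite('pics/w4b.png',cv2.resize(p[:,:,::-1],None,fx=1.5,fy=1.5))
E
```

```text
time_s: 5.08
position: [0.4485, 0.2227, 0.2398]
tool_rot: [[0.97, -0.001, 0.242], [-0.242, -0.0, 0.97], [-0.001, -1.0, -0.0]]
ft_force: [-0.4, -0.6, -0.9]
grip_width: 0.0469
[0.4484802  0.2226923  0.23980271] 5.0833 [-0.42745325 -0.56188421 -0.9358762 ]
```

View pics/w4b.png

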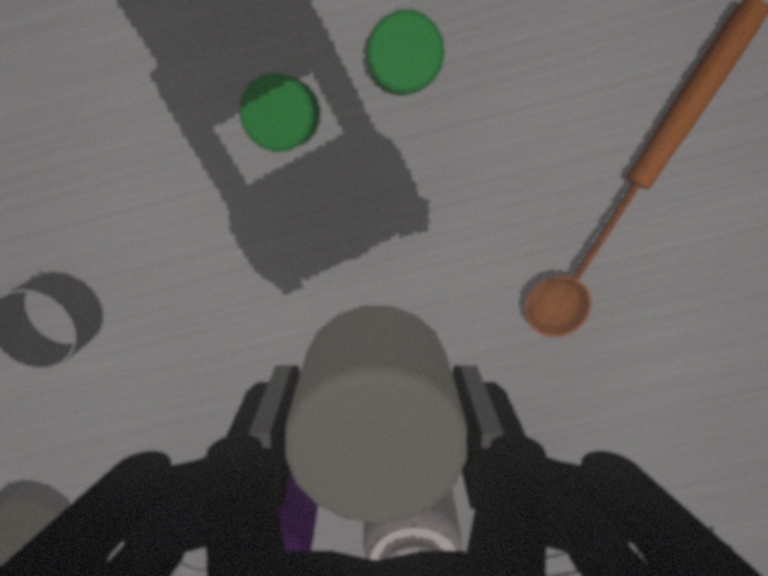

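The cap hangs in the jaws, its top at (376,445), upright. Next I'll measure its pose in the tool frame (offset, tilt, rim height).

```bash
cat > capfit.py <<'E'
from h import *; import sys
from scipy.optimize import least_squares
z=np.load(sys.argv[1]);d=z['d'];p=z['p'].astype(int)
T=cloud_w(d,np.zeros(3),np.eye(3)) # tool frame
R=z['rot'];pos=z['pos']
m=(d>0)&(abs(T[...,0])<.035)&(abs(T[...,2])<.026)&(T[...,1]>-.06)&(T[...,1]<.005)&(p.min(-1)>60)
q=T[m]; print(len(q))
# top plane: y around min
ytop=np.percentile(q[:,1],10)
for _ in range(4):
    t=q[abs(q[:,1]-ytop)<.004] if _==0 else q[abs(q@n-c)<.002]
    c0=t.mean(0);n=np.linalg.svd(t-c0)[2][2];n*=-np.sign(n[1]);c=n@c0
print('top n=',len(t),'mean',c0.round(4),'normal tool',n.round(4),'world normal',(R@n).round(4))
s=q[(n@q.T<c-.006)&(n@q.T<c-.006)]
# cylinder side fit, axis as n
def f(v):
    a=np.array([v[2],-1,v[3]]);a/=np.linalg.norm(a)
    w=s-np.array([v[0],c0[1],v[1]]);w=w-np.outer(w@a,a)
    return np.linalg.norm(w,axis=1)-.024
r=least_squares(f,[0,0,0,0],loss='soft_l1',f_scale=.001);v=r.x
print('side pts',len(s),'axis pt at top x,z',v[:2].round(4),'tilt x,z',v[2:].round(4))
print('circ top',circ(t[:,0],t[:,2]))
ctr=np.array([v[0],c0[1],v[1]])
print('rim centre world (vertical axis)',(R@(ctr+[0,.044,0])+pos).round(4),'rim y tool',c0[1]+.044)
E
python3 capfit.py pics/w4.npz
```

```text
13838
top n= 9747 mean [-0.0024 -0.0346 -0.0008] normal tool [-9.7e-03 -1.0e+00 -9.0e-04] world normal [-0.009   0.0017  1.    ]
side pts 3215 axis pt at top x,z [ 0.0003 -0.0005] tilt x,z [-0.0019  0.0084]
circ top ((-0.0011363147059455514, 0.0017576012760400772), 0.02614266611635685)
rim centre world (vertical axis) [0.4486 0.2221 0.2304] rim y tool 0.009402550840837638
```

```bash
python3 -m pendant '[[[0.6,-0.09,0],0,0.2],[[0.8,-0.09,0],0,0.2],[[0.9,-0.1,0],0,0.2],[[0.9,-0.1,0],0,0.2],[[0.9,-0.1,0],0,0.2],[[0.8,-0.09,0],0,0.2],[[0.66,-0.09,0],0,0.2],[[0,0,-0.2],0,0.2],[[0,0,-0.2],0,0.2],[[0,0,0],0,0.2],[[0,0,0],0,0.2],[[0,0,0],0,0.2]]'; python3 - <<'E'
from h import *; import cv2
s=env.observe();print(s['position'],s['time_s'],s['ft_force'])
for n in('top','side','wrist'):
    p,d=env.get_image(n);np.savez(f'pics/{n}5.npz',pos=s['position'],rot=s['tool_rot'],d=d,p=p)
    P=cloud(d,n) if n!='wrist' else cloud_w(d,s['position'],s['tool_rot'])
    m=(d>0)&(np.hypot(P[...,0]-.615,P[...,1]-.203)<.04)&(P[...,2]>.14)&(P[...,2]<.158);q=P[m]
    if len(q)>5: print(n,'sh',len(q),q.mean(0).round(4),circ(q[:,0],q[:,1]))
    c=p[:,:,::-1]
    if n=='top': c=cv2.resize(c[100:220,110:260],None,fx=4,fy=4,interpolation=2)
    if n=='side': c=cv2.resize(c[70:220,180:330],None,fx=4,fy=4,interpolation=2)
    cv2.imwrite(f'pics/{n}5.png',c)
E
python3 capfit.py pics/wrist5.npz
```

```text
time_s: 6.13
position: [0.615, 0.2033, 0.2285]
tool_rot: [[0.97, -0.0, 0.242], [-0.242, 0.0, 0.97], [-0.0, -1.0, -0.0]]
ft_force: [0.2, 0.3, 0.7]
grip_width: 0.0465
[0.61500009 0.20328749 0.22848593] 6.1333 [0.21228889 0.29064053 0.71638015]
top sh 48 [0.601  0.1853 0.1489] ((0.6009762287139893, 0.1844399869441986), 0.01360150333493948)
side sh 98 [0.6113 0.1892 0.1502] ((0.6154530644416809, 0.20076555013656616), 0.028598414734005928)
wrist sh 2282 [0.6016 0.2062 0.1504] ((0.6146178245544434, 0.2029803991317749), 0.029431050643324852)
13972
top n= 9780 mean [-0.0024 -0.0345 -0.0008] normal tool [-1.010e-02 -9.999e-01 -3.000e-04] world normal [-0.0096  0.0021  1.    ]
side pts 3267 axis pt at top x,z [ 0.0003 -0.0006] tilt x,z [-0.0022  0.0075]
circ top ((-0.0014135779347270727, -3.248128996347077e-05), 0.027714218944311142)
rim centre world (vertical axis) [0.6151 0.2027 0.219 ] rim y tool 0.00945141819919277
```

View pics/side5.png

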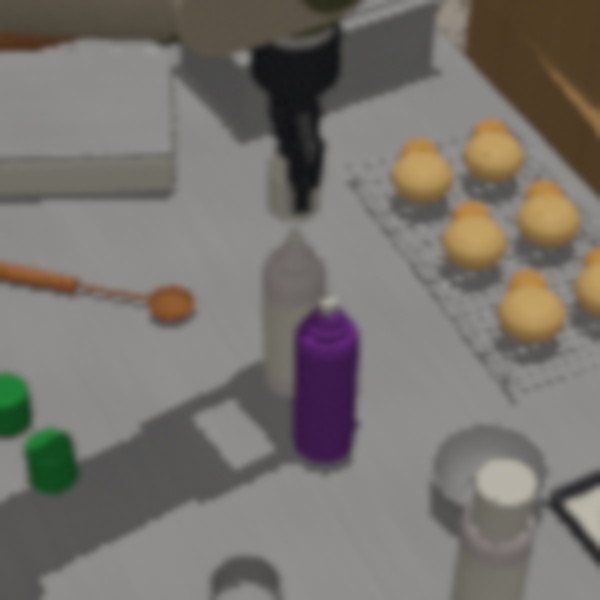

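View pics/wrist5.png

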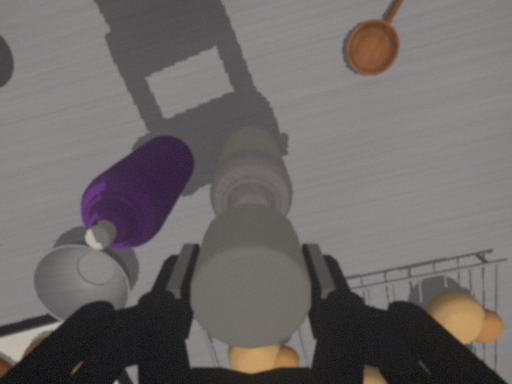

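The side view shows the cap at (292,195) directly above the button at (293,235). The wrist view shows the cap in line with the can's shoulder at (251,190). The offset is under 1 mm, so I'll lower to just above lug contact.

```bash
python3 -m pendant '[[[0.01,0,-0.3],0,0.2],[[0,0,-0.5],0,0.2],[[0,0,-0.5],0,0.2],[[0,0,-0.3],0,0.2],[[0,0,-0.2],0,0.2],[[0,0,0],0,0.2],[[0,0,0],0,0.2],[[0,0,0],0,0.2]]' 80; python3 - <<'E'
from h import *; import cv2
s=env.observe();print(s['position'],s['time_s'],s['ft_force'],s['wrist_torque'])
p,d=env.get_image('wrist');np.savez('pics/w6.npz',pos=s['position'],rot=s['tool_rot'],d=d,p=p)
P=cloud_w(d,s['position'],s['tool_rot'])
m=(d>0)&(np.hypot(P[...,0]-.615,P[...,1]-.203)<.033)&(P[...,2]>.148)&(P[...,2]<.155);q=P[m]
print(len(q),circ(q[:,0],q[:,1]))
cv2.imwrite('pics/w6.png',cv2.resize(p[100:300,150:350,::-1],None,fx=3,fy=3,interpolation=2))
E
python3 capfit.py pics/w6.npz
```

```text
time_s: 6.95
position: [0.6163, 0.203, 0.1752]
tool_rot: [[0.97, 0.002, 0.242], [-0.242, 0.0, 0.97], [0.001, -1.0, 0.001]]
ft_force: [1.2, -0.1, -0.3]
grip_width: 0.0464
[0.6163486  0.20302536 0.17518184] 6.95 [ 1.19451023 -0.13717538 -0.27991788] [-0.00683948  0.0028679   0.00129058]
2217 ((0.6152695417404175, 0.20271384716033936), 0.028367938473820686)
14022
top n= 9769 mean [-0.0024 -0.0344 -0.0009] normal tool [-1.010e-02 -9.999e-01 -9.000e-04] world normal [-0.0116  0.0014  0.9999]
side pts 3305 axis pt at top x,z [ 0.0003 -0.0006] tilt x,z [-0.0022  0.007 ]
circ top ((-0.0014053978957235813, -2.7925014364882372e-05), 0.027712568640708923)
rim centre world (vertical axis) [0.6165 0.2024 0.1656] rim y tool 0.009554597352389761
```

View pics/w6.png

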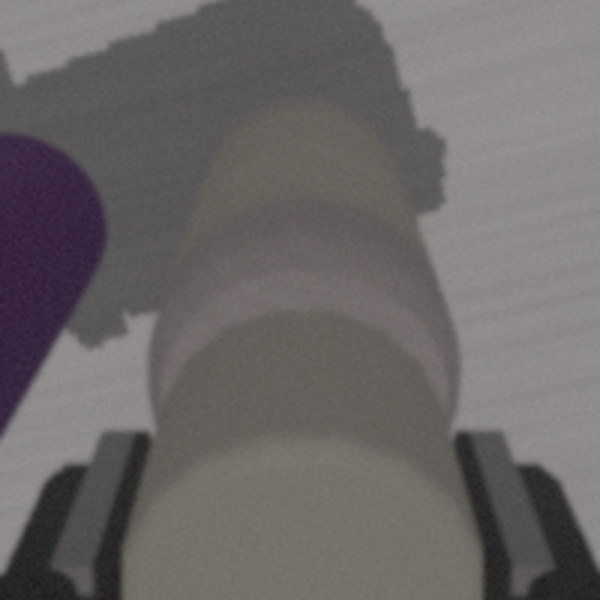

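Shoulder edges at 150 and 460 and cap edges at about 158 and 450 share a centre near 305, so it's aligned. I'll shift x back by about 1 mm and press slowly.

```bash
python3 -m pendant '[[[-0.02,0,-0.1],0,0.2],[[0,0,-0.1],0,0.2],[[0,0,0],0,0.2],[[0,0,0],0,0.2]]' 80;python3 -m pendant '[[[0,0,-0.05],0,0.2],[[0,0,-0.05],0,0.2],[[0,0,0],0,0.2]]' 80;
```

```text
time_s: 7.33
position: [0.6158, 0.2031, 0.169]
tool_rot: [[0.97, 0.002, 0.242], [-0.242, 0.0, 0.97], [0.002, -1.0, 0.001]]
ft_force: [0.4, 1.6, 3.5]
grip_width: 0.0464
time_s: 7.58
position: [0.6154, 0.203, 0.1654]
tool_rot: [[0.97, 0.0, 0.242], [-0.242, -0.0, 0.97], [0.0, -1.0, 0.0]]
ft_force: [-0.1, 0.6, -4.5]
grip_width: 0.046
```

The force rose and then went negative, so it has snapped. Pressing on to the shoulder.

```bash
python3 -m pendant '[[[0,0,-0.05],0,0.2],[[0,0,-0.05],0,0.2],[[0,0,0],0,0.2]]' 80;python3 -m pendant '[[[0,0,-0.05],0,0.2],[[0,0,0],0,0.2],[[0,0,0],0,0.2]]' 80;
```

```text
time_s: 7.83
position: [0.6155, 0.2029, 0.1626]
tool_rot: [[0.97, 0.0, 0.242], [-0.242, -0.0, 0.97], [0.0, -1.0, 0.0]]
ft_force: [-0.0, 1.1, 3.5]
grip_width: 0.0461
time_s: 8.08
position: [0.6158, 0.2029, 0.1626]
tool_rot: [[0.97, 0.003, 0.242], [-0.242, 0.0, 0.97], [0.002, -1.0, 0.001]]
ft_force: [-1.6, -0.4, 12.4]
grip_width: 0.0461
```

```bash
python3 -m pendant '[[[0,0,-0.01],0,0.2],[[0,0,0],0,0.2],[[0,0,0],0,0.2],[[0,0,0],0,0.2],[[0,0,0],0,0.2],[[0,0,0],0,0.2]]' 80; python3 - <<'E'
from h import *; import cv2
for k in range(2):
    s=env.observe();print(s['position'],s['time_s'],s['ft_force'])
    for n in('side','wrist'):
        p,d=env.get_image(n);np.savez(f'pics/{n}7.npz',pos=s['position'],rot=s['tool_rot'],d=d,p=p)
        c=p[:,:,::-1]
        c=cv2.resize(c[70:220,180:330] if n=='side' else c[100:300,150:350],None,fx=3,fy=3,interpolation=2)
        cv2.imwrite(f'pics/{n}7.png',c)
E
python3 capfit.py pics/wrist7.npz
python3 - <<'E'
import cv2,numpy as np
cv2.imwrite('pics/j7.png',np.hstack([cv2.resize(cv2.imread('pics/side7.png'),(400,400)),cv2.resize(cv2.imread('pics/wrist7.png'),(400,400))]))
E
```

```text
time_s: 8.58
position: [0.6158, 0.203, 0.1625]
tool_rot: [[0.97, 0.003, 0.242], [-0.242, 0.0, 0.97], [0.003, -1.0, 0.001]]
ft_force: [-1.4, -0.7, 12.1]
grip_width: 0.0463
[0.6158354  0.20295479 0.16253355] 8.5833 [-1.43404256 -0.71089791 12.11093884]
[0.61583389 0.20293856 0.16252289] 8.6833 [-2.66831169 -1.14334369 12.59800813]
14042
top n= 9745 mean [-0.0024 -0.0345 -0.0008] normal tool [-0.0068 -1.      0.001 ] world normal [-0.0093  0.0025  1.    ]
side pts 3341 axis pt at top x,z [ 0.0003 -0.0006] tilt x,z [0.0018 0.008 ]
circ top ((-0.001731789088808, -2.2731630451744422e-05), 0.027717068791389465)
rim centre world (vertical axis) [0.6161 0.2023 0.153 ] rim y tool 0.009504016220955668
```

View pics/j7.png

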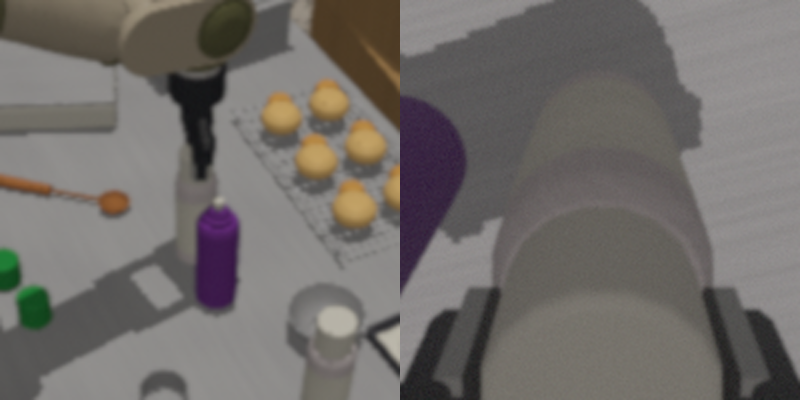

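```bash
python3 -m pendant '[[[0,0,-0.03],0,0.2],[[0,0,0],0,0.2],[[0,0,0],0,0.2],[[0,0,0],0,0.2],[[0,0,0],0,0.2],[[0,0,0],0,0.2],[[0,0,0],0,0.2],[[0,0,0],0,0.2]]' 80; python3 - <<'E'
from h import *
s=env.observe();pos=s['position']
p,d=env.get_image('wrist');np.savez('pics/w8.npz',pos=s['position'],rot=s['tool_rot'],d=d,p=p)
P=cloud_w(d,pos,s['tool_rot'])
m=(d>0)&(abs(P[...,0]-.53)<.02)&(abs(P[...,1]-.25)<.03);print('bench z in wrist frame',np.median(P[m][:,2]))
E
python3 capfit.py pics/w8.npz
```

```text
time_s: 9.45
position: [0.616, 0.203, 0.1625]
tool_rot: [[0.97, 0.004, 0.242], [-0.242, 0.0, 0.97], [0.004, -1.0, 0.001]]
ft_force: [-3.0, -1.2, 16.5]
grip_width: 0.0462
bench z in wrist frame 0.001103932203423419
14062
top n= 9748 mean [-0.0024 -0.0345 -0.0008] normal tool [-0.0058 -1.      0.0012] world normal [-0.0096  0.0025  1.    ]
side pts 3359 axis pt at top x,z [ 0.0003 -0.0006] tilt x,z [0.0026 0.0068]
circ top ((-0.002129425760358572, -2.6628373234416358e-05), 0.027585195377469063)
rim centre world (vertical axis) [0.6163 0.2023 0.153 ] rim y tool 0.009466436983664346
```

The bench reads 1.1 mm high in the wrist camera, so the corrected rim height is 151.9 mm, which is fully home. The push is steady at 16.5 N with no slip, so I'm handing in.

```bash
python3 -c "
from rig import env
print(env.close_job());s=env.observe();print(s['time_s'],s['position'],s['ft_force'],s['grip_width'])"
```

```text
the job is handed in; nothing more can be done
None
the job is handed in; nothing more can be done
```

I gripped the loose white cap, carried it over the open can, pushed it down through the snap, and handed the job in while still holding and pressing it. The push built up, dropped to −4.5 N at the snap, then rose steeply when the rim landed on the shoulder.

What the last checks showed, at 9.45 s of the 53 s allowed:
- **Push and grip:** the wrist read 16.5 N upward, which is more than the 10 N you asked for. The grip stayed on the cap with no slip.
- **Height:** the rim read 153.0 mm. The bench reads 1.1 mm high in the same camera, so corrected it is about 151.9 mm, against 152 mm for home.
- **Alignment:** the cap was about 1 mm off the can's axis as measured earlier, and its tilt was about 0.01 rad.
- **Can:** I did not measure its position again after pressing. The last side picture shows it standing upright.
- **Bystanders:** I only saw part of the bench in the last pictures. The spare can, spoon, bowl and cutter looked undisturbed. The shaker, brush and sauce bottle were out of view, but the arm never went near them.

The first side and top pictures disagreed by 3 to 7 mm on positions, so I relied on the wrist camera. The hand-in gave no verdict.

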